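# Fit the drive roller and start the feeder

## Robot

A 6-joint arm with a two-finger parallel gripper is mounted at the origin on the work surface. World frame = base frame: x ahead of the robot, y to its left, z up, the work surface at z = 0. Lengths are in m, angles in degrees, forces in N, time in s.
With the tool pointing down it reaches from about 0.35 to 0.875 m from the base axis. Payload 4.2 kg.
Tool frame: the origin (TCP) lies at the very end of the fingers, on their centre line; the grasp point (between the pads) lies 19 mm behind it; z points along the fingers, y is the direction in which the jaws open and shut (so a half turn about z gives the same grasp; the last joint's range is limited). The gripper opens to 87 mm and grips with 3 to 60 N. Pads are 19 mm wide; open, the fingers measure 117 mm over their backs; the gripper's body (75 mm by 190 mm) begins 51 mm behind the grasp point.
Start: joints at [-59.267, 22.042, 0.453, 0, -68.411, -14.817], TCP at [0.171, -0.601, 0.223] pointing down, gripper open.
Joint ranges: [-179.83, 179.83], [-69.29, 118.12], [-61.27, 80.66], [-181.25, 117.63], [-171.15, -9.14], [-177.46, 177.46]. Speed limits (degrees/s): [159.86, 159.86, 180, 180, 180, 180].

## Interface

Orientations are given as [roll, pitch, yaw] about the fixed x, y, z axes, in that order (R = Rz(yaw) Ry(pitch) Rx(roll)).
In Python, from station import ctrl gives the robot as it stands. The module is installed in compiled form; this text tells all that it offers.
- The arm moves only by the shell command python3 -m handwheel 'ROWS' [FORCE]. ROWS is JSON, a list of rows, each a list of 7 numbers: the turn, a rotation vector about the world's x, y, z in degrees, then the shift along the world's x, y, z in cm, then the finger opening in cm, from 0 to 8.7. A call has 1 to 12 rows; each row shifts and turns the commanded pose from where the row before left it; what a row does not reach is not made up. A row lasts 1/8 s, in which the tool goes at most 62.5 mm and 10.7 degrees, less where a joint would pass 70% of its speed; a pose out of reach is approached as far as the arm can. A call is refused whole if a number of a shift passes 6.25 or a number of a turn 10.7, either way. A call with a gripper value outside its range is refused whole. The fingers move at their own pace and stop on an object; FORCE is the grip in N (left out, the last holds). Time passes only in rows, so rows that do not move let the fingers close. It gives the time, the measured TCP pose, the force and the opening at its end, in the units of the state.
- ctrl.get_obs(): the state, without advancing time (a new reading comes with each control period).
- ctrl.grab_frame(name): name is "scene" or "side" or "wrist"; returns a dict with "pixels" (384x512x3 uint8, red, green, blue), "mtx" (3x3 intrinsics, pixels), "R" (3x3) and "t" (3): a world point X has camera coordinates R X + t. Camera axes: x right, y down, z forward; pixel columns grow to the right and rows downward; lengths in m; the calibration is good to about 2 mm. A picture is of the moment at which its call begins. There is no depth.
- ctrl.sign_off(): hands the job in, once; it reports no verdict.
The state is a dict: "time_s": time; "q": joint angles; "dq": joint speeds; "joint_torque": joint torques, N m; "eef_pos": TCP position; "tcp_rot": TCP orientation; "contact_force": force on the tool from outside, world axes, zero at the start; "ft_torque": the same for the moment, N m; "grip_width": opening from 0.0 (shut) to 1.0 (fully open).
Only numpy, scipy, OpenCV 4.12 (cv2) and the standard library are available. Lean on these libraries where they do the work, as an engineer would, in place of code of your own. Each camera call takes 0.05 s, during which the arm holds its last target.

## Task

Take the rubber roller out of the open carry case and lower it gently into the two open-topped slots of the roller stand until both axle ends rest on the slot bottoms, then let go. With the roller in place and the shutter on the control box slid right open and left so, press the large start button it uncovers fully down and let it spring back up. Do not press the small stop button or disturb the carton, can, screwdriver and power adapter.

Things in the scene. Friction and masses are not known exactly. Their poses are not given: they have to be found in the camera images.
- roller: Loose roller, 0.25 to 0.5 kg: dark rubber sleeve 44 mm in diameter, 100 long, on a steel axle 12 mm in diameter, 170 long (35 mm out at each end). Origin at its centre, on the axle; y runs along the axle, x and z turn as it rolls; either end fits either slot. Starts lying level in the case, centre 48 mm above the bench, about parallel to the case's y and within 5 mm of the case's centre.
- roller_end_a (a point): Point on the axle's centre line, 65 mm from the roller's centre towards its -y end.
- roller_end_b (a point): Point on the axle's centre line, 65 mm from the roller's centre towards its +y end.
- case: Fixed open blue case, 180 (x) by 260 mm (y), walls 45 mm high, 5 thick; origin under its centre at bench height, z up. Foam floor 14 mm above the bench. Two foam blocks at y = -72, +72 mm (18 mm thick, 100 long in x, 52 high) carry the axle ends in notches 28 mm wide, floor 42 mm up; 60 mm clear on each x side of the sleeve. Lid stands on the -x wall, leaning out 17 degrees, edge 160 mm up.
- stand: Fixed stand: grey base plate 130 (x) by 170 mm (y), 12 thick, origin under its centre at bench height, z up. Two aluminium cheeks 8 mm thick, 56 wide in x, at y = -65, +65 mm (122 clear between). Each has an upright slot open at the top, 15 mm wide, at x = 0, floor 70 mm above the bench, flared from 92 to 103 mm. A dark motor, 45 mm high, at y = 85 to 131 mm lies below the axle.
- stand_seat (a point): Where the roller's centre lies when seated: midway between the two slots, 76 mm above the bench; same axes as the stand, y along the seated axle. About 10 mm of end play to either side is fine.
- control: Fixed grey control box, 110 mm (x) by 240 mm (y), 60 mm high, origin under its centre at bench height, z up. Two rails 10 mm wide, 30 mm high, at x = -46 and +46 mm, run on its top from y = -115 to +55 mm (82 mm clear between them). A lamp post 155 mm above the bench stands at x = 40, y = 105 mm.
- start_top (a point): Centre of the top face of the large start button: round, black, 40 mm in diameter, in a grey ring 56 mm in diameter, at x = 0, y = -70 mm of the control box; 84 mm above the bench when up, pressed straight down. Hidden under the shutter until that is slid away.
- start (a joint): Travel of the start button: 0 up, 0.008 m fully down. Spring: about 1.5 N to begin, 5 N at the bottom.
- stop_top (a point): Centre of the top face of the small stop button: round, black, 22 mm in diameter, in a grey ring 38 mm in diameter, at x = 0, y = 85 mm of the control box, 82 mm above the bench. Not to be pressed.
- stop (a joint): Travel of the stop button: 0 up, 0.006 m fully down.
- shutter_tab (a point): Top centre of the upright steel tab on the shutter, 122 mm above the bench. The shutter is a steel plate 80 mm (x) by 68 mm (y), 4 mm thick, its top face 92 mm above the bench, between the rails; the tab stands on the plate's middle: 50 mm wide in x, 8 mm thick in y, 30 mm high.
- shutter (a joint): Travel of the shutter along the control box's +y: near 0 it covers the start button, 0.090 m fully open (the plate's edge then 56 mm from the button's centre). Slides with about 1.5 N of friction and stays where it is left.
- carton: Bystander: loose cardboard carton 110 by 75 mm, 60 mm high; origin under its centre.
- adapter: Bystander: loose black power adapter block, 70 mm (x) by 50 mm (y), 32 mm high; origin under its centre.
- can: Bystander: loose metal can standing upright, 64 mm in diameter, 110 mm high; origin under its centre, z up.
- driver: Bystander: loose screwdriver 150 mm long lying on the bench; its x axis runs along it, from the handle to the blade.
Things that resemble listed ones, but are neither listed nor needed, are in the scene too. Several things have the shape of the roller; the one meant has the colours described above.

How it is judged:
By the outcome, as a careful person would: the job done as asked, in the order asked, and still so for the second after the job is handed in, with the robot touching nothing.
It also fails if it takes over 64 s, if anything falls off the work surface, if the arm or the gripper's body presses on something with over 40 N, if the wrist force passes 120 N, or if a joint passes its speed limit or range.

## Working session

There is one attempt and no reset: what is moved stays moved. The work goes in short steps, Python scripts to look and compute and a shell command to move; the robot and the scene stay as the last step left them, time stands still between calls to the robot, and variables do not carry over. Pictures are saved under pics/ and viewed, and the job is handed in when it is done.

```bash
mkdir -p pics
cat > h.py <<'E'
import numpy as np, cv2, pickle
from station import ctrl
def snap(n,fn):
    f=ctrl.grab_frame(n); pickle.dump(f,open(f'pics/{fn}.pkl','wb'))
    cv2.imwrite(f'pics/{fn}.png',cv2.cvtColor(f['pixels'],cv2.COLOR_RGB2BGR)); return f
def load(fn): return pickle.load(open(f'pics/{fn}.pkl','rb'))
def crop(fn,x0,y0,x1,y1,s,out):
    im=cv2.imread(f'pics/{fn}.png')[y0:y1,x0:x1]; cv2.imwrite(f'pics/{out}.png',cv2.resize(im,None,fx=s,fy=s,interpolation=cv2.INTER_CUBIC))
def ray(f,p):
    d=f['R'].T@np.linalg.inv(f['mtx'])@np.array([p[0],p[1],1.]); return -f['R'].T@f['t'],d/np.linalg.norm(d)
def atz(f,p,z):
    c,d=ray(f,p); return c+d*(z-c[2])/d[2]
def tri(*fp):
    A=np.zeros((3,3));b=np.zeros(3)
    for f,p in fp:
        c,d=ray(f,p);M=np.eye(3)-np.outer(d,d);A+=M;b+=M@c
    X=np.linalg.solve(A,b); return X,[round(1000*float(np.linalg.norm((np.eye(3)-np.outer(ray(f,p)[1],ray(f,p)[1]))@(X-ray(f,p)[0]))),1) for f,p in fp]
def proj(f,X):
    c=f['R']@np.asarray(X)+f['t'];u=f['mtx']@c;return u[:2]/u[2]
E
python3 - <<'E'
from h import *
np.set_printoptions(precision=3,suppress=True)
for n in ['scene','side','wrist']:
    f=snap(n,n+'0'); print(n,(-f['R'].T@f['t']),f['R'][2],f['mtx'][0,0])
print(ctrl.get_obs())
E
```

```text
scene [ 1.087 -0.619  1.376] [-0.383  0.406 -0.829] 474.7787906046773
side [0.144 0.531 0.828] [ 0.369 -0.557 -0.744] 367.7816503374367
wrist [ 0.103 -0.62   0.383] [ 0.246  0.073 -0.966] 319.8189246208332
{'time_s': 0.15, 'q': array([-59.268,  22.08 ,   0.397,  -0.019, -68.411, -14.816]), 'dq': array([ 0.013, -0.256,  0.219,  0.069, -0.045,  0.086]), 'joint_torque': array([  0.   , -39.105,  18.759,   4.222,   0.012,  -0.   ]), 'eef_pos': array([ 0.171, -0.601,  0.222]), 'tcp_rot': array([ 179.904,   -0.007, -164.091]), 'contact_force': array([0.591, 0.079, 0.842]), 'ft_torque': array([-0.038,  0.017,  0.041]), 'grip_width': 1.003367360407589}
```

View pics/scene0.png

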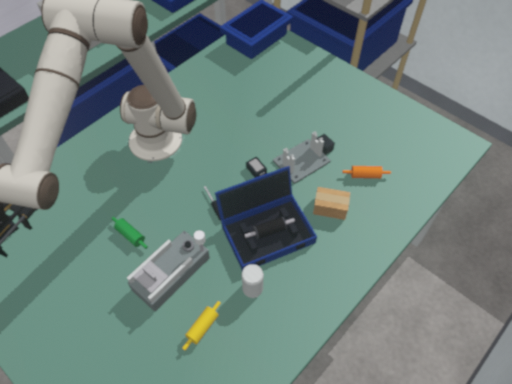

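View pics/side0.png

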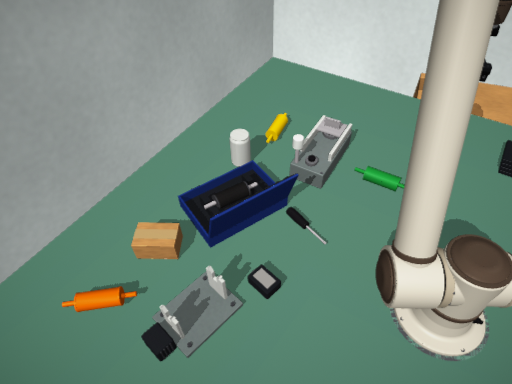

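View pics/wrist0.png

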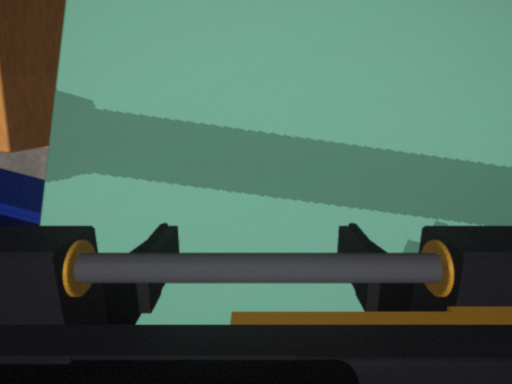

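Roller candidates in the scene view are the dark one in the case (270,228), green (130,232), orange (367,172) and yellow (202,327). The description (dark rubber, steel axle, in the case) picks the one at (270,228). I'll check it in close crops.

Run:
```python
from h import *
crop('scene0',205,165,325,270,6,'c_case_sc')
crop('side0',170,155,300,245,6,'c_case_si')
crop('scene0',265,125,345,185,9,'c_st_sc')
crop('side0',135,260,250,360,6,'c_st_si')
crop('scene0',120,220,220,305,7,'c_ct_sc')
crop('side0',285,110,360,190,7,'c_ct_si')
```

```text
(no output)
```

View pics/c_case_sc.png

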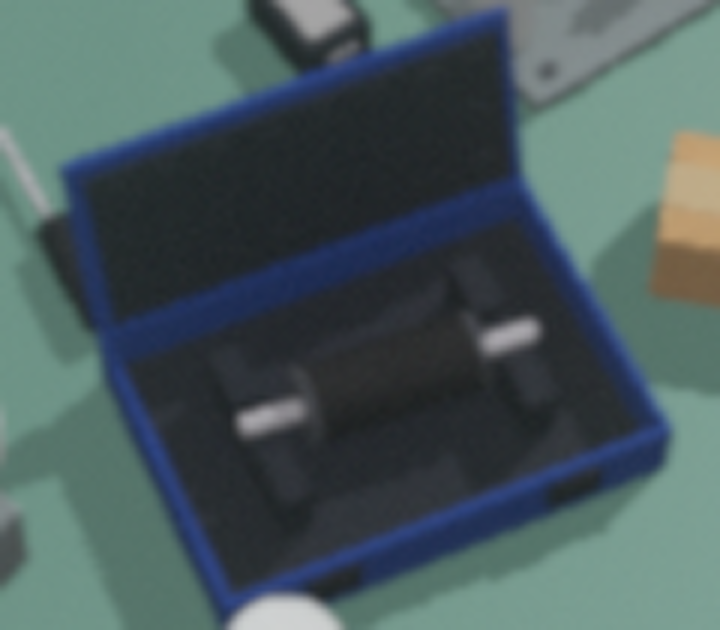

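View pics/c_case_si.png

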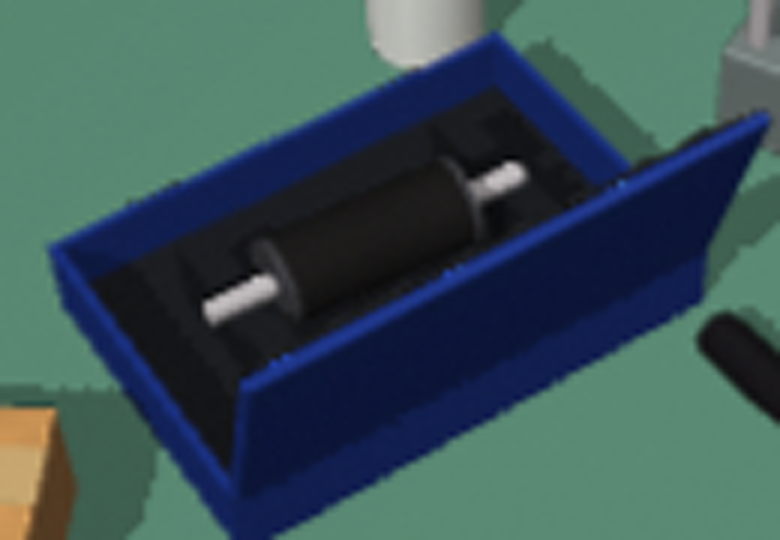

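View pics/c_st_sc.png

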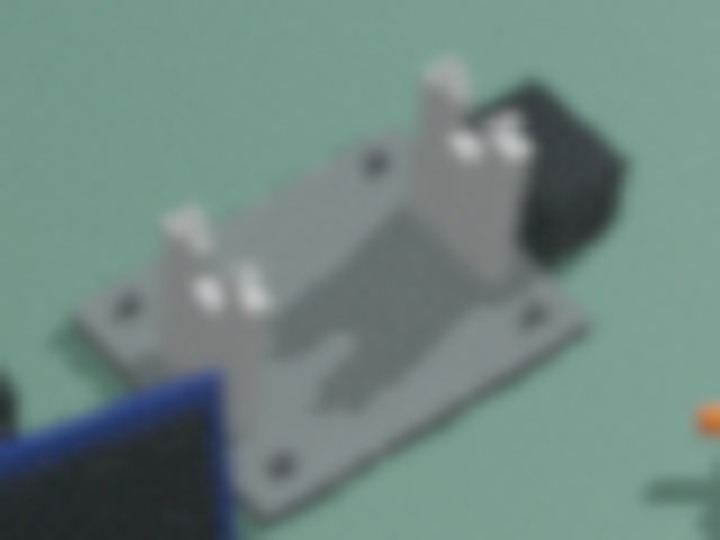

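View pics/c_st_si.png

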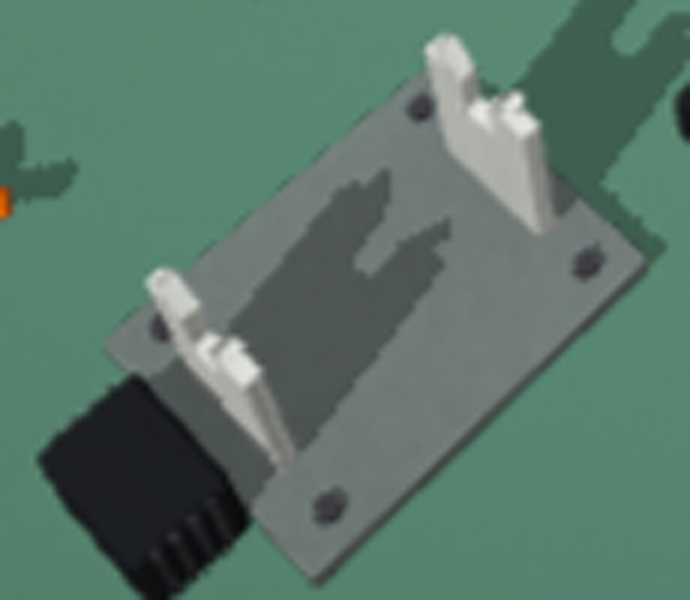

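View pics/c_ct_sc.png

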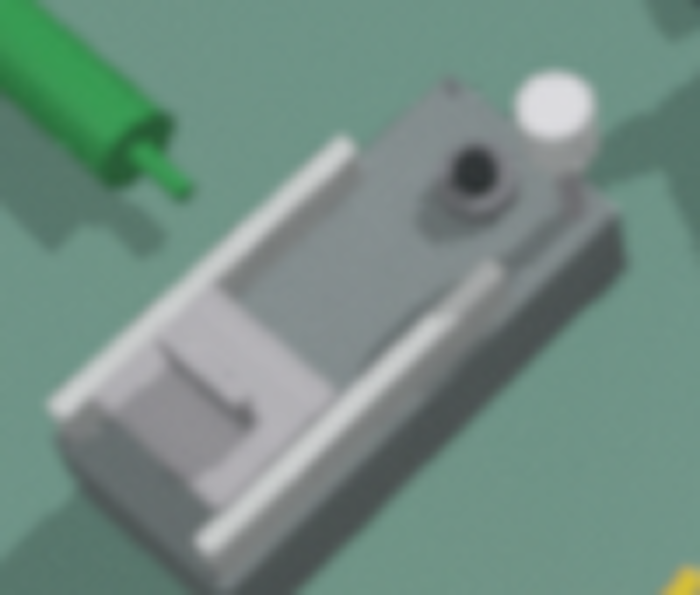

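View pics/c_ct_si.png

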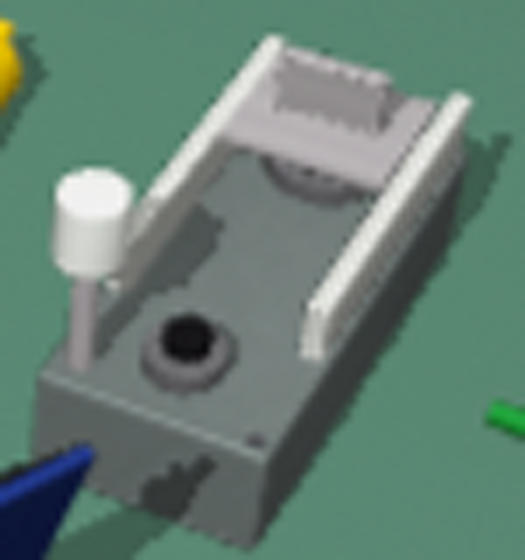

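The crops confirm the dark sleeve on a steel axle in the case, with axle ends at scene (245,235) and (295,220). Next I'll fit poses to points in both views.

```bash
cat > fit.py <<'E'
from h import *
from scipy.optimize import least_squares
np.set_printoptions(precision=4,suppress=True)
S=load('scene0');D=load('side0')
def u(p,x0,y0,s): return np.array([(p[0]+.5)/s-.5+x0,(p[1]+.5)/s-.5+y0])
def fit(obs,g):
    def w(v,m):
        c,s=np.cos(v[2]),np.sin(v[2]); return np.array([v[0]+c*m[0]-s*m[1],v[1]+s*m[0]+c*m[1],m[2]])
    def r(v): return np.concatenate([proj(f,w(v,m))-p for f,p,m in obs])
    best=min((least_squares(r,[g[0],g[1],a],loss='soft_l1') for a in np.linspace(0,2*np.pi,8,endpoint=False)),key=lambda o:o.cost)
    v=best.x; print('pose',v[:2],'yaw',(np.degrees(v[2])+180)%360-180); 
    for f,p,m in obs: print('  ','S' if f is S else 'D',m,(proj(f,w(v,m))-p).round(1))
    return v
E
python3 - <<'E'
from fit import *
cs=lambda *p:u(p,205,165,6); cd=lambda *p:u(p,170,155,6)
ss=lambda *p:u(p,265,125,9); sd=lambda *p:u(p,135,260,6)
ts=lambda *p:u(p,120,220,7); td=lambda *p:u(p,285,110,7)
# roller
b=tri((S,cs(541,331)),(D,cd(205,313)));a=tri((S,cs(240,423)),(D,cd(525,173)))
print('roller',a,b,np.linalg.norm(a[0]-b[0]),(a[0]+b[0])/2,np.degrees(np.arctan2(*(b[0]-a[0])[[1,0]])))
print('case');mm=.001
C=lambda x,y,z:(x*mm,y*mm,z*mm)
fit([(S,cs(668,432),C(90,130,45)),(S,cs(228,605),C(90,-130,45)),(D,cd(495,36),C(90,-130,45)),(D,cd(52,248),C(90,130,45)),
 (S,cs(68,168),C(-90-35,-130,160)),(S,cs(505,10),C(-125,130,160)),(D,cd(768,115),C(-125,-130,160)),(D,cd(243,382),C(-125,130,160))],(.5,-.2))
print('stand')
fit([(S,ss(70,325),C(-65,-85,12)),(S,ss(265,520),C(65,-85,12)),(S,ss(590,325),C(65,85,12)),
 (D,sd(650,255),C(-65,-85,12)),(D,sd(315,580),C(-65,85,12)),(D,sd(105,345),C(65,85,12))],(.5,0))
print('control')
fit([(S,ts(205,543),C(46,-115,90)),(S,ts(492,268),C(46,55,90)),(S,ts(60,408),C(-46,-115,90)),(S,ts(343,142),C(-46,55,90)),
 (D,td(275,42),C(46,-115,90)),(D,td(315,307),C(-46,55,90)),(D,td(462,98),C(-46,-115,90)),
 (S,ts(475,172),C(0,85,82)),(D,td(187,337),C(0,85,82)),(S,ts(555,105),C(40,105,155)),(D,td(95,188),C(40,105,155))],(.5,-.4))
print(tri((S,ts(475,172)),(D,td(187,337))),tri((S,ts(343,142)),(D,td(315,307))))
for n,s,d in [('can',(252,272),(240,136)),('adapter',(257,166),(265,280)),('carton',(332,196),(158,238))]: print(n,tri((S,s),(D,d)))
E
```

```text
roller (array([ 0.5538, -0.0919,  0.0507]), [1.9, 1.9]) (array([0.6339, 0.0606, 0.0491]), [2.7, 2.7]) 0.17226142863264923 [ 0.5939 -0.0157  0.0499] 62.26928820723349
case
pose [ 0.591  -0.0199] yaw -23.428079941223587
   S (0.09, 0.13, 0.045) [ 0.4 -0.2]
   S (0.09, -0.13, 0.045) [-1.   0.9]
   D (0.09, -0.13, 0.045) [ 0.2 -0.3]
   D (0.09, 0.13, 0.045) [-1.1 -0.2]
   S (-0.125, -0.13, 0.16) [-2.3  0. ]
   S (-0.125, 0.13, 0.16) [-0.  -0.6]
   D (-0.125, -0.13, 0.16) [ 0.1 -0.2]
   D (-0.125, 0.13, 0.16) [-0.7  0.9]
stand
pose [0.4741 0.2935] yaw -10.775601589991766
   S (-0.065, -0.085, 0.012) [-0.9 -1.3]
   S (0.065, -0.085, 0.012) [-0.1  0.1]
   S (0.065, 0.085, 0.012) [-0.1 -0.7]
   D (-0.065, -0.085, 0.012) [-0.2 -0.3]
   D (-0.065, 0.085, 0.012) [ 0.2 -0. ]
   D (0.065, 0.085, 0.012) [-0.9 -0.4]
control
pose [ 0.4593 -0.3297] yaw 1.8431993392119352
   S (0.046, -0.115, 0.09) [-0.7  0.7]
   S (0.046, 0.055, 0.09) [ 0.4 -0.5]
   S (-0.046, -0.115, 0.09) [-1.2  0.5]
   S (-0.046, 0.055, 0.09) [ 0.6 -0. ]
   D (0.046, -0.115, 0.09) [ 0.1 -0.1]
   D (-0.046, 0.055, 0.09) [-0.1  0.8]
   D (-0.046, -0.115, 0.09) [-0.4  0.2]
   S (0.0, 0.085, 0.082) [-0.5 -1. ]
   D (0.0, 0.085, 0.082) [-0.4 -0.7]
   S (0.04, 0.105, 0.155) [-0.5  0. ]
   D (0.04, 0.105, 0.155) [-0.6  1. ]
(array([ 0.4569, -0.2456,  0.0781]), [1.4, 1.4]) (array([ 0.4118, -0.2779,  0.0921]), [0.6, 0.6])
can (array([ 0.677 , -0.1897,  0.1078]), [2.0, 2.0])
adapter (array([0.3792, 0.154 , 0.0246]), [4.4, 4.4])
carton (array([0.6672, 0.2112, 0.056 ]), [4.7, 4.7])
```

```bash
python3 -m handwheel '[[0,0,3,2,3,1.5,8.7],[0,0,4,3,4.2,1,8.7],[0,0,4,3.3,4.7,0.5,8.7],[0,0,4,3.3,4.7,0.5,8.7],[0,0,4,3.3,4.7,0,8.7],[0,0,4,3.3,4.7,0,8.7],[0,0,4,3.3,4.7,0,8.7],[0,0,4,3.3,4.7,0,8.7],[0,0,4,3.3,4.7,0,8.7],[0,0,4,3.3,4.7,0,8.7],[0,0,4,3.3,4.7,0,8.7],[0,0,4,3,4.2,0,8.7]]'
python3 - <<'E'
from h import *
snap('wrist','w1');snap('side','s1')
print(ctrl.get_obs())
E
```

```text
time_s: 1.65
eef_pos: [0.5491, -0.0621, 0.2574]
tcp_rot: [180.0, -0.0, -116.9]
contact_force: [1.8, 0.4, 0.6]
grip_width: 1.001
{'time_s': 1.75, 'q': array([ 1.04876361e+01,  1.38095222e+01, -6.46060785e+00, -2.15244651e-02,
       -6.97471249e+01, -3.72469488e+01]), 'dq': array([-3.03712898, -1.98346057, -2.91095719, -0.01448354, -1.57687069,
       -0.071885  ]), 'joint_torque': array([ 8.50587487e-01, -3.13943124e+01,  1.94889629e+01,  4.29376647e+00,
        1.02009864e-01,  2.86752089e-03]), 'eef_pos': array([ 0.55061029, -0.06047839,  0.25652187]), 'tcp_rot': array([ 1.79974043e+02,  5.62872377e-03, -1.16766768e+02]), 'contact_force': array([-0.70195194,  0.0597905 ,  0.21888232]), 'ft_torque': array([ 0.01509251,  0.19523289, -0.01776088]), 'grip_width': 0.999064130815151}
```

View pics/w1.png

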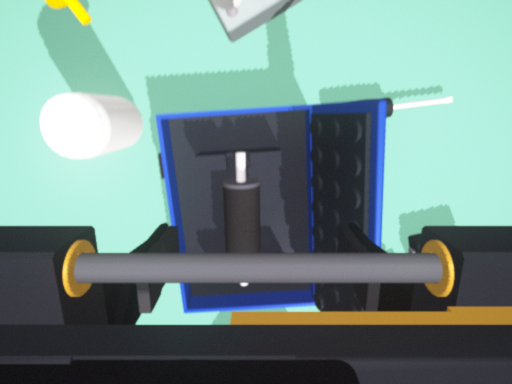

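View pics/s1.png

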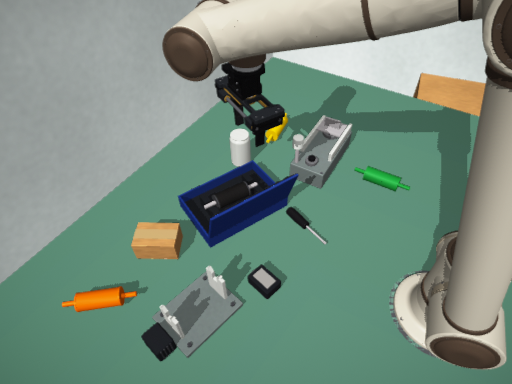

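The wrist view shows the roller with its -y axle tip at (240,152) and +y tip at (243,284), and the case lid at right. I'll crop it to refine.

Run:
```python
from h import *
crop('w1',190,135,290,300,4,'c_w1')
```

```text
(no output)
```

View pics/c_w1.png

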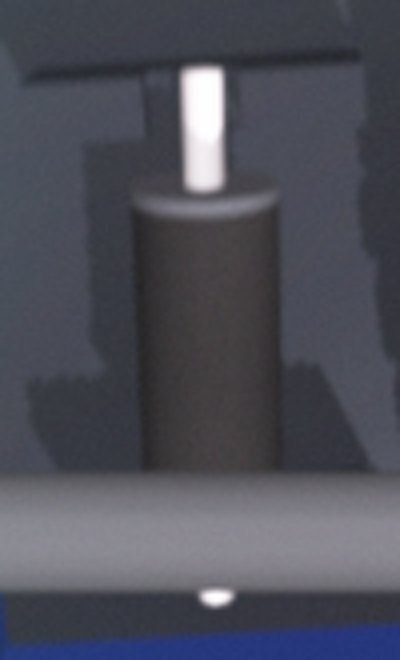

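Run:
```python
from fit import *
W=load('w1')
a=(u((203,70),190,135,4));b=u((217,600),190,135,4)
A=tri((S,u((240,423),205,165,6)),(D,u((525,173),170,155,6)),(W,a));B=tri((S,u((541,331),205,165,6)),(D,u((205,313),170,155,6)),(W,b))
print(A,B)
a2,b2=atz(W,a,.048),atz(W,b,.048)
for p,q in [(A[0],B[0]),(a2,b2)]:
    print(p,q,(p+q)/2,np.linalg.norm(q-p),np.degrees(np.arctan2(q[1]-p[1],q[0]-p[0]))-90)
```

```text
(array([ 0.5545, -0.0916,  0.051 ]), [1.2, 2.7, 1.5]) (array([0.6329, 0.0616, 0.0496]), [3.2, 2.7, 1.9])
[ 0.5545 -0.0916  0.051 ] [0.6329 0.0616 0.0496] [ 0.5937 -0.015   0.0503] 0.17205826313573805 -27.109875518198123
[ 0.5561 -0.0906  0.048 ] [0.632  0.0637 0.048 ] [ 0.5941 -0.0134  0.048 ] 0.171977955973671 -26.193885377651675
```

```bash
python3 -m handwheel '[[0,0,0,2.2,2.3,0,8.7],[0,0,0,2.1,2.3,0,8.7],[0,0,0,0,0,-3,8.7],[0,0,0,0,0,-4,8.7],[0,0,0,0,0,-3,8.7],[0,0,0,0,0,-2,8.7],[0,0,0,0,0,0,8.7]]'
python3 - <<'E'
from h import *
snap('wrist','w2');snap('side','s2');snap('scene','sc2')
crop('side','s2') if 0 else crop('s2',150,60,310,260,4,'c_s2')
o=ctrl.get_obs();print(o['eef_pos'],o['tcp_rot'],o['contact_force'])
E
```

```text
time_s: 2.62
eef_pos: [0.5898, -0.0187, 0.1357]
tcp_rot: [179.8, -0.2, -117.1]
contact_force: [0.4, -0.4, -0.3]
grip_width: 0.998
[ 0.59208276 -0.01819168  0.13871851] [-1.79901996e+02  5.33653556e-02 -1.17087329e+02] [ 0.16039361 -0.69314868  0.06146305]
```

View pics/w2.png

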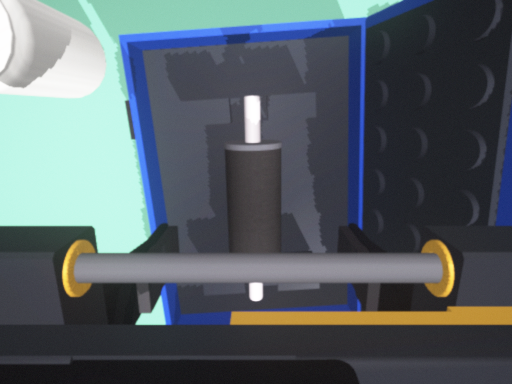

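View pics/sc2.png

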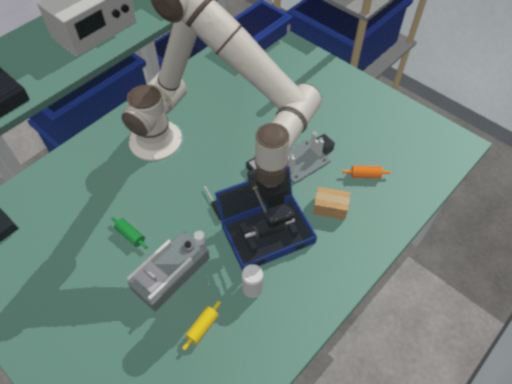

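View pics/c_s2.png

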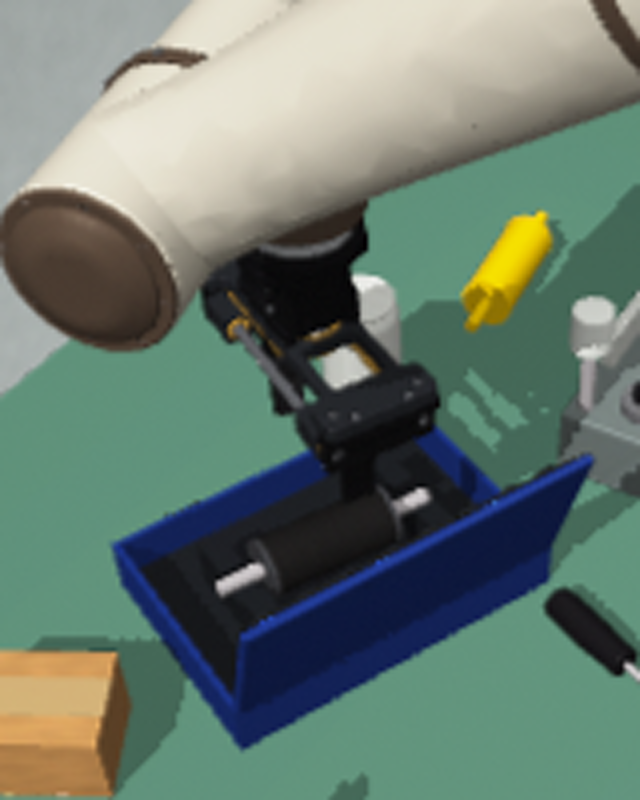

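The wrist view has the roller upright in the image, tips at (252,98) and (256,292), between the open fingers.

Run:
```python
from fit import *
W=load('w2');W1=load('w1')
a,b=np.array([252.5,98]),np.array([256.5,297])
p,q=atz(W,a,.048),atz(W,b,.048)
print(p,q,(p+q)/2,np.linalg.norm(q-p),np.degrees(np.arctan2(q[1]-p[1],q[0]-p[0]))-90)
print(tri((W,a),(W1,u((203,70),190,135,4))),tri((W,b),(W1,u((217,600),190,135,4))))
o=ctrl.get_obs();t=o['eef_pos'];y=np.radians(o['tcp_rot'][2]);print(proj(W,[t[0],t[1],.048]))
```

```text
[ 0.5564 -0.0901  0.048 ] [0.6305 0.0607 0.048 ] [ 0.5934 -0.0147  0.048 ] 0.16801214694489633 -26.1681791177728
(array([ 0.5564, -0.0902,  0.0448]), [0.1, 0.1]) (array([0.6408, 0.0793, 0.0164]), [1.1, 1.1])
[254.1479 201.288 ]
```

```bash
python3 -m handwheel '[[0,0,0.6,0.15,0.35,-1.5,8.7],[0,0,0,0,0,-2.5,8.7],[0,0,0,0,0,-2.5,8.7],[0,0,0,0,0,-2.2,8.7],[0,0,0,0,0,-1.8,8.7],[0,0,0,0,0,0,8.7],[0,0,0,0,0,0,8.7]]'
python3 - <<'E'
from h import *
snap('wrist','w3')
o=ctrl.get_obs();print(o['eef_pos'],o['tcp_rot'],o['contact_force'])
E
```

```text
time_s: 3.65
eef_pos: [0.5935, -0.0143, 0.0332]
tcp_rot: [-179.9, 0.0, -116.5]
contact_force: [0.2, 0.3, -0.3]
grip_width: 1.001
[ 0.5936467  -0.01430937  0.03344631] [-1.79913957e+02  6.20761914e-02 -1.16465295e+02] [-0.61511795  0.72930302 -0.16318827]
```

View pics/w3.png

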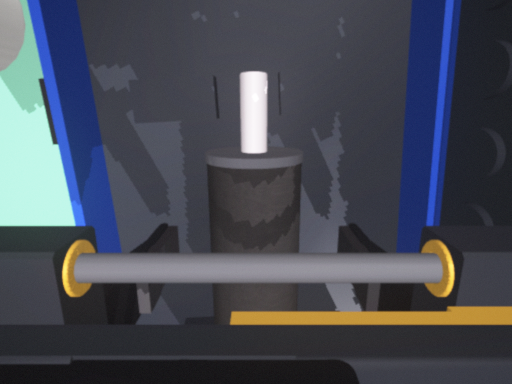

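The roller is centred between the jaws (axle at column 254). I'll lower 3 mm and close.

```bash
python3 -m handwheel '[[0,0,0,0,0,-0.3,8.7],[0,0,0,0,0,0,6],[0,0,0,0,0,0,4],[0,0,0,0,0,0,4],[0,0,0,0,0,0,3.5],[0,0,0,0,0,0,3.5],[0,0,0,0,0,0,3.5],[0,0,0,0,0,0,3.5]]' 25
python3 - <<'E'
from h import *
o=ctrl.get_obs();print(o['eef_pos'],o['tcp_rot'],o['contact_force'],o['grip_width'])
E
```

```text
time_s: 4.7
eef_pos: [0.5937, -0.0146, 0.0299]
tcp_rot: [-179.9, 0.0, -116.5]
contact_force: [2.2, -0.9, 0.3]
grip_width: 0.496
[ 0.59373072 -0.01456924  0.02987634] [-1.79912215e+02  4.44681925e-02 -1.16468626e+02] [ 2.20329971 -0.92079459  0.27045257] 0.4960233269705598
```

```bash
python3 -m handwheel '[[0,0,0,0,0,1,3.5],[0,0,0,0,0,2,3.5],[0,0,0,0,0,3,3.5],[0,0,0,0,0,3,3.5],[0,0,0,0,0,3,3.5],[0,0,0,0,0,3,3.5],[0,0,0,0,0,2,3.5],[0,0,0,0,0,0,3.5]]'
python3 - <<'E'
from h import *
o=ctrl.get_obs();print(o['eef_pos'],o['tcp_rot'],o['contact_force'],o['ft_torque'],o['grip_width'])
snap('wrist','w4');snap('side','s4');crop('s4',150,20,330,220,3,'c_s4')
E
```

```text
time_s: 5.7
eef_pos: [0.5927, -0.0142, 0.2006]
tcp_rot: [-180.0, 0.1, -116.5]
contact_force: [-0.0, 0.5, -4.1]
grip_width: 0.501
[ 0.5926777 -0.0142036  0.2005662] [-1.79959810e+02  9.03510674e-02 -1.16493251e+02] [-2.43456948e-03  5.08771212e-01 -4.14337785e+00] [0.05039269 0.07065814 0.02453173] 0.5005844657559382
```

View pics/w4.png

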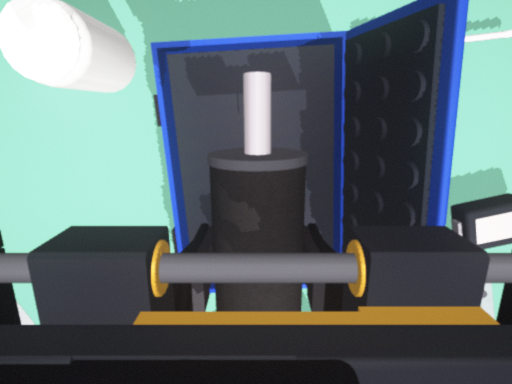

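View pics/c_s4.png

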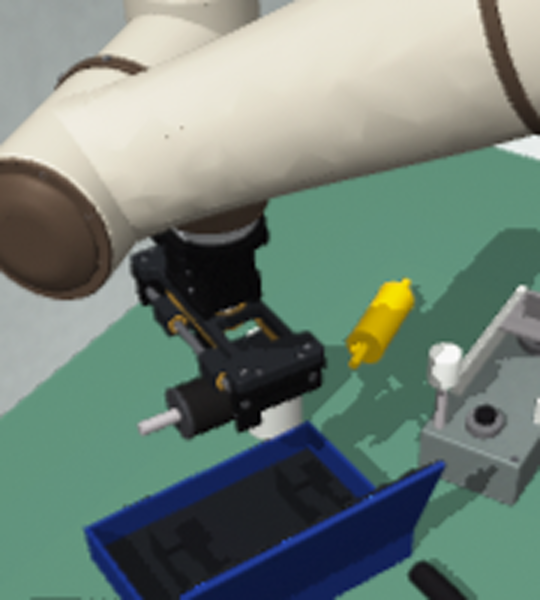

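The roller is held (43 mm opening, 4.1 N of weight) and clear of the empty notches. I'll move past the stand so the wrist camera can see the slots.

```bash
python3 -m handwheel '[[0,0,1.5,-0.5,2.5,0.5,3.5],[0,0,1.5,-1,4,0.5,3.5],[0,0,1.6,-1,4.2,0.5,3.5],[0,0,1.6,-1,4.2,0,3.5],[0,0,1.6,-1,4.2,0,3.5],[0,0,1.6,-1,4.2,0,3.5],[0,0,1.6,-1,4.2,0,3.5],[0,0,1.6,-1,4.2,0,3.5],[0,0,1.5,-1,4,0,3.5],[0,0,1.5,-1,3,0,3.5],[0,0,0,-0.5,1.9,0,3.5],[0,0,0,0,0,0,3.5]]'
python3 - <<'E'
from h import *
snap('wrist','w5')
o=ctrl.get_obs();print(o['eef_pos'],o['tcp_rot'],o['contact_force'],o['ft_torque'],o['grip_width'])
E
```

```text
time_s: 7.3
eef_pos: [0.4921, 0.392, 0.213]
tcp_rot: [179.9, -0.1, -100.8]
contact_force: [0.3, -0.2, -4.9]
grip_width: 0.5
[0.49248207 0.3911317  0.21335639] [ 1.79923658e+02 -1.36402235e-01 -1.00881889e+02] [-0.5842164  -0.36972087 -4.32598301] [ 0.0239852   0.0891632  -0.01505038] 0.4987547671519429
```

View pics/w5.png

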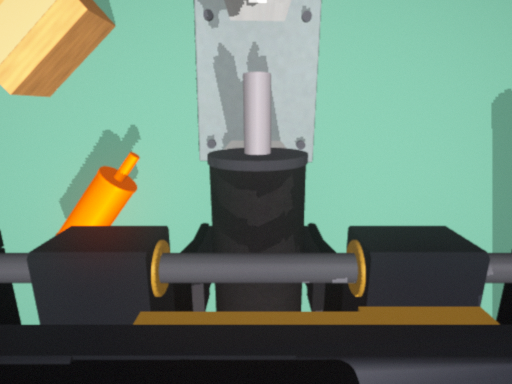

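Run:
```python
from fit import *
W=load('w5'); print(-W['R'].T@W['t'],W['R'][2])
v=(.4741,.2935,np.radians(-10.78));c,s=np.cos(v[2]),np.sin(v[2])
for m in [(-65,-85,12),(65,-85,12),(65,85,12),(-65,85,12),(0,-65,103),(0,65,103),(0,110,45)]:
    m=np.array(m)/1e3; print(m,proj(W,[v[0]+c*m[0]-s*m[1],v[1]+s*m[0]+c*m[1],m[2]]).round(0))
```

```text
[0.4786 0.323  0.3746] [ 0.045   0.2522 -0.9666]
[-0.065 -0.085  0.012] [320.  -9.]
[ 0.065 -0.085  0.012] [191.  -9.]
[0.065 0.085 0.012] [199. 159.]
[-0.065  0.085  0.012] [313. 159.]
[ 0.    -0.065  0.103] [255. -22.]
[0.    0.065 0.103] [256. 152.]
[0.    0.11  0.045] [256. 188.]
```

The stand model predicts plate corners (199,159) and (313,159), matching the seen (200,160) and (313,160). I'll move above the seat and compare the axle with the slots there.

```bash
python3 -m handwheel '[[0,0,0,-0.4,-2,0,3.5],[0,0,0,-0.5,-3,0,3.5],[0,0,0,-0.5,-3,-1,3.5],[0,0,0,-0.4,-1.8,-2,3.5],[0,0,0,0,0,-3,3.5],[0,0,0,0,0,-2.5,3.5],[0,0,0,0,0,-0.5,3.5],[0,0,0,0,0,0,3.5]]'
python3 - <<'E'
from h import *
snap('wrist','w6');snap('scene','sc6');snap('side','s6')
crop('sc6',255,105,355,190,7,'c_sc6');crop('s6',110,180,270,370,4,'c_s6')
o=ctrl.get_obs();print(o['eef_pos'],o['tcp_rot'],o['contact_force'],o['ft_torque'],o['grip_width'])
E
```

```text
time_s: 8.35
eef_pos: [0.4755, 0.2931, 0.125]
tcp_rot: [-180.0, 0.0, -100.9]
contact_force: [0.0, 0.3, -3.9]
grip_width: 0.499
[0.47562936 0.29393623 0.12586177] [-1.79911468e+02  1.14684361e-01 -1.00884377e+02] [-0.24313664 -0.38001443 -3.770089  ] [ 0.03685012  0.11192422 -0.04274343] 0.5029173103743437
```

View pics/w6.png

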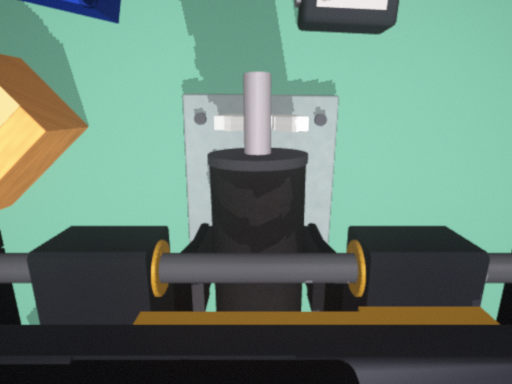

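View pics/c_sc6.png

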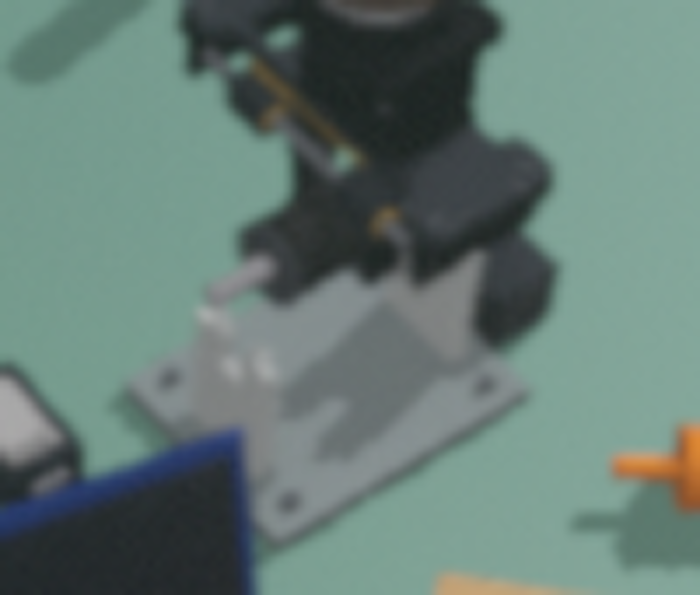

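View pics/c_s6.png

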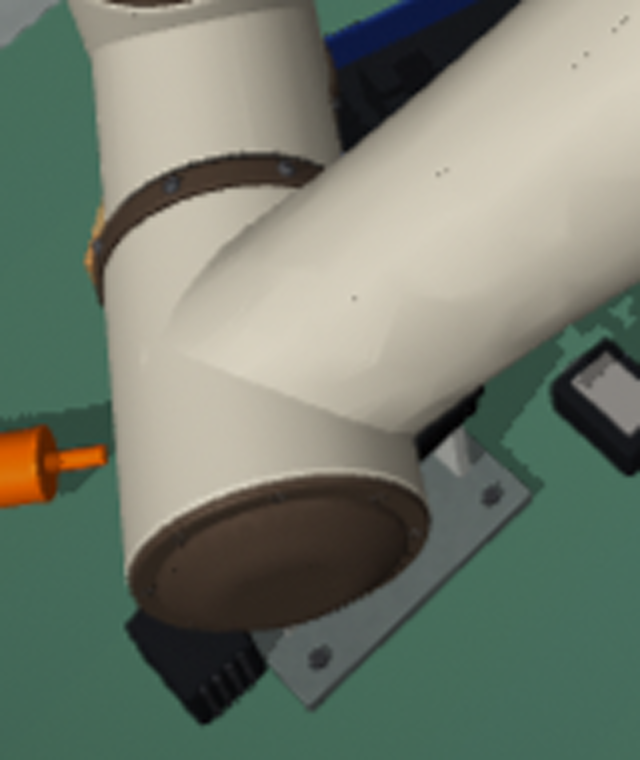

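The wrist view shows the -y cheek top spanning columns 214–308 (middle about 261) while the axle is at 257, so a small shift toward -x is needed. I'll measure in a crop.

Run:
```python
from h import *
crop('w6',175,60,345,215,4.5,'c_w6')
```

```text
(no output)
```

View pics/c_w6.png

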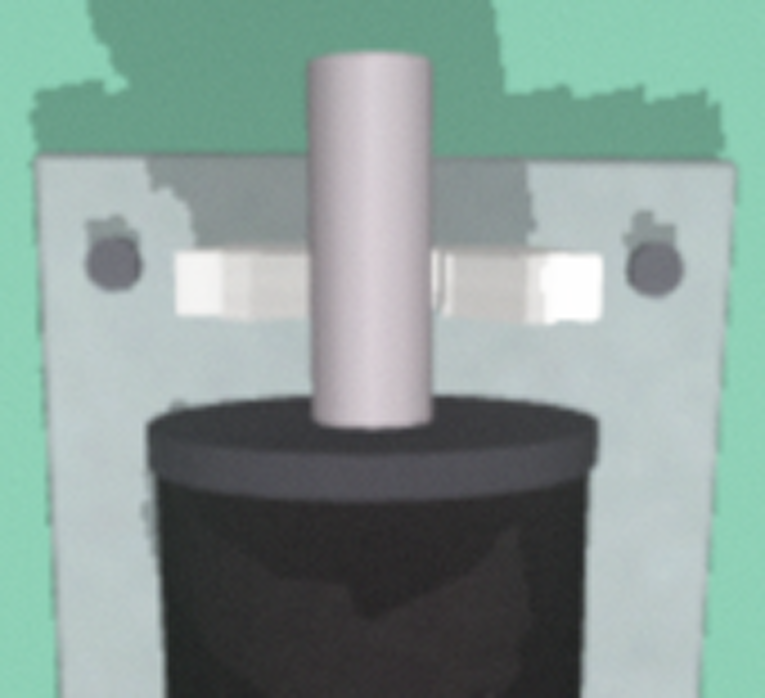

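Run:
```python
from fit import *
W=load('w6'); U=lambda x,y:u((x,y),175,60,4.5)
def yaw(a,b): return np.degrees(np.arctan2(*(b-a)[[1,0]]))
for n,p,q,z in [('plate',(38,157),(732,165),.012),('cheek',(175,250),(602,256),.103),('bolt',(114,264),(655,269),.012),('cheekfront',(175,316),(602,323),.103)]:
    A,B=atz(W,U(*p),z),atz(W,U(*q),z); print(n,A,B,(A+B)/2,np.linalg.norm(A-B),yaw(B,A))
L,R=[atz(W,U(*p),.012) for p in((40,170),(60,698))],[atz(W,U(*p),.012) for p in((732,180),(705,698))]
print('sides',yaw(L[1],L[0])+90,yaw(R[1],R[0])+90)
for z in (.142,.145,.148):
  a,b=atz(W,U(371,53),z),atz(W,U(373,425),z); print('axle',a,b,np.linalg.norm(a-b),yaw(a,b)-90)
o=ctrl.get_obs();print(o['eef_pos'],o['tcp_rot'])
```

```text
plate [0.5192 0.2013 0.012 ] [0.3952 0.2266 0.012 ] [0.4572 0.214  0.012 ] 0.12655656960767553 -11.539944692510266
cheek [0.4861 0.2226 0.103 ] [0.4344 0.2334 0.103 ] [0.4603 0.228  0.103 ] 0.052886185940391954 -11.69448252559491
bolt [0.5101 0.2224 0.012 ] [0.4116 0.2423 0.012 ] [0.4609 0.2323 0.012 ] 0.10047378269575531 -11.42862718616866
cheekfront [0.4879 0.2305 0.103 ] [0.4356 0.2414 0.103 ] [0.4618 0.236  0.103 ] 0.05350945307618137 -11.838437774678537
sides -12.08852861483085 -10.346802160617656
axle [0.4587 0.2088 0.142 ] [0.4652 0.2433 0.142 ] 0.03510678610773392 -10.620769578760985
axle [0.4588 0.2091 0.145 ] [0.4651 0.2429 0.145 ] 0.034377642861573805 -10.620769578761013
axle [0.4588 0.2094 0.148 ] [0.465  0.2425 0.148 ] 0.03364849961541365 -10.6207695787609
[0.4756 0.2939 0.1259] [-179.9115    0.1147 -100.8844]
```

```bash
python3 -m handwheel '[[0,0,-0.7,-0.14,0.1,-1,3.5],[0,0,0,0,0,-1,3.5],[0,0,0,0,0,-0.8,3.5],[0,0,0,0,0,0,3.5],[0,0,0,0,0,0,3.5]]'
python3 - <<'E'
from h import *
snap('wrist','w7');snap('scene','sc7')
crop('w7',175,60,345,215,4.5,'c_w7')
crop('sc7',255,105,355,190,7,'c_sc7')
o=ctrl.get_obs();print(o['eef_pos'],o['tcp_rot'],o['contact_force'],o['ft_torque'],o['grip_width'])
E
```

```text
time_s: 9.12
eef_pos: [0.4737, 0.2947, 0.0966]
tcp_rot: [-180.0, 0.0, -101.6]
contact_force: [-0.4, -0.6, -3.6]
grip_width: 0.502
[0.4737783  0.29470667 0.09688602] [-1.79971999e+02  3.43046382e-02 -1.01578197e+02] [ 0.60779966 -0.46284083 -3.90631129] [ 0.06263119  0.11042078 -0.00564541] 0.4936452803218501
```

View pics/c_w7.png

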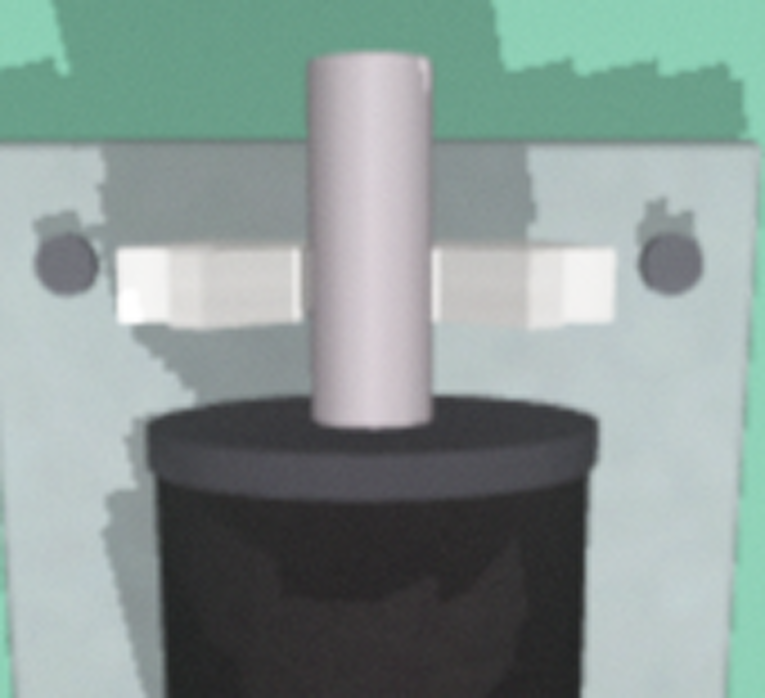

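View pics/c_sc7.png

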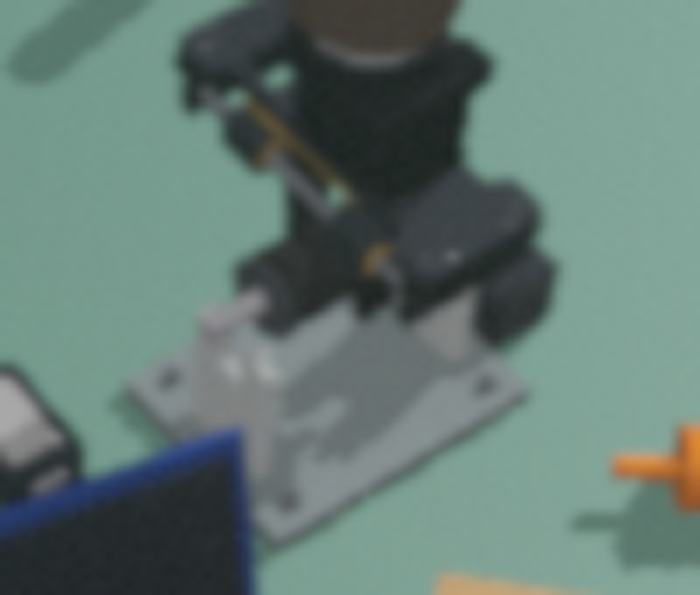

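The axle (crop column 371) is within about 0.5 mm of the slot middle (366–369) and parallel to it. I'll descend gently while watching the force.

```bash
python3 -m handwheel '[[0,0,0,0.04,0,-0.8,3.5],[0,0,0,0,0,-0.8,3.5],[0,0,0,0,0,-0.6,3.5],[0,0,0,0,0,-0.4,3.5],[0,0,0,0,0,0,3.5]]'
python3 - <<'E'
from h import *
snap('wrist','w8')
crop('w8',175,60,345,215,4.5,'c_w8')
o=ctrl.get_obs();print(o['eef_pos'],o['tcp_rot'],o['contact_force'],o['ft_torque'],o['grip_width'])
E
```

```text
time_s: 9.85
eef_pos: [0.4738, 0.2943, 0.0701]
tcp_rot: [180.0, -0.0, -101.6]
contact_force: [0.6, 0.5, -4.8]
grip_width: 0.499
[0.47397379 0.29451694 0.07042883] [ 1.79998792e+02 -1.07144991e-02 -1.01579084e+02] [ 0.54359249 -0.76409105 -4.42214218] [ 0.06858157  0.06008197 -0.01902328] 0.496008713241464
```

View pics/c_w8.png

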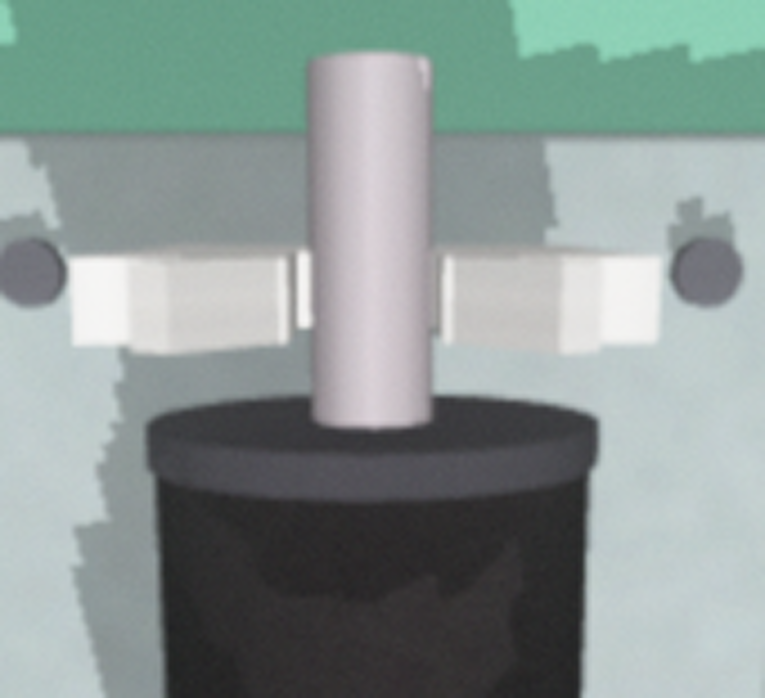

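The axle is in the flare with no contact, weight only. Continuing.

```bash
python3 -m handwheel '[[0,0,0,0.04,0,-0.3,3.5],[0,0,0,0,0,-0.4,3.5],[0,0,0,0,0,-0.3,3.5],[0,0,0,0,0,-0.15,3.5],[0,0,0,0,0,0,3.5]]'; python3 -m handwheel '[[0,0,0,0,0,-0.05,3.5],[0,0,0,0,0,0,3.5]]'
```

```text
time_s: 10.52
eef_pos: [0.4743, 0.2944, 0.0589]
tcp_rot: [180.0, -0.0, -101.6]
contact_force: [0.0, -0.9, -4.9]
grip_width: 0.498
time_s: 10.78
eef_pos: [0.4744, 0.2945, 0.0586]
tcp_rot: [-180.0, 0.0, -101.6]
contact_force: [-0.5, 0.5, -4.2]
grip_width: 0.496
```

```bash
python3 -m handwheel '[[0,0,0,0,0,-0.05,3.5],[0,0,0,0,0,-0.05,3.5],[0,0,0,0,0,0,3.5]]'; python3 -m handwheel '[[0,0,0,0,0,-0.05,3.5],[0,0,0,0,0,0,3.5]]'
```

```text
time_s: 11.15
eef_pos: [0.4744, 0.2946, 0.0579]
tcp_rot: [-180.0, 0.0, -101.6]
contact_force: [-1.0, -1.1, -1.6]
grip_width: 0.502
time_s: 11.4
eef_pos: [0.4744, 0.2945, 0.0577]
tcp_rot: [-180.0, 0.0, -101.6]
contact_force: [-2.6, -2.1, 3.4]
grip_width: 0.497
```

Contact came at the expected seat height (force went from -4.4 to +3.4 N). I'll release and lift.

```bash
python3 -m handwheel '[[0,0,0,0,0,0.03,4.4],[0,0,0,0,0,0,5],[0,0,0,0,0,0,6],[0,0,0,0,0,0,7],[0,0,0,0,0,0,8],[0,0,0,0,0,0,8],[0,0,0,0,0,1,8],[0,0,0,0,0,2,8],[0,0,0,0,0,3,8],[0,0,0,0,0,4,8],[0,0,0,0,0,4,8]]'
python3 - <<'E'
from h import *
snap('wrist','w9');snap('scene','sc9');snap('side','s9')
crop('sc9',255,105,355,190,7,'c_sc9')
o=ctrl.get_obs();print(o['eef_pos'],o['tcp_rot'],o['contact_force'],o['grip_width'])
E
```

```text
time_s: 12.78
eef_pos: [0.4743, 0.2944, 0.1994]
tcp_rot: [-180.0, 0.0, -101.6]
contact_force: [0.4, 0.8, 0.9]
grip_width: 0.921
[0.47535967 0.29549362 0.20070368] [-179.78582757    0.32772803 -101.56918201] [-0.127977    0.19552468 -0.36063378] 0.916008373033414
```

View pics/w9.png

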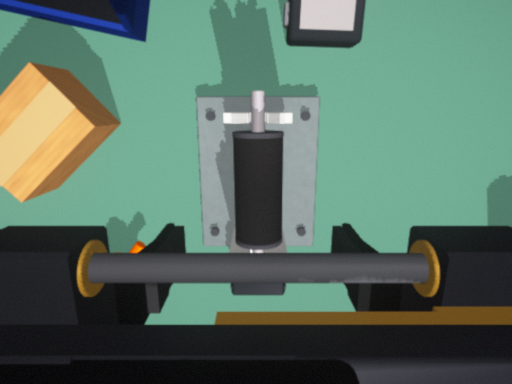

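View pics/c_sc9.png

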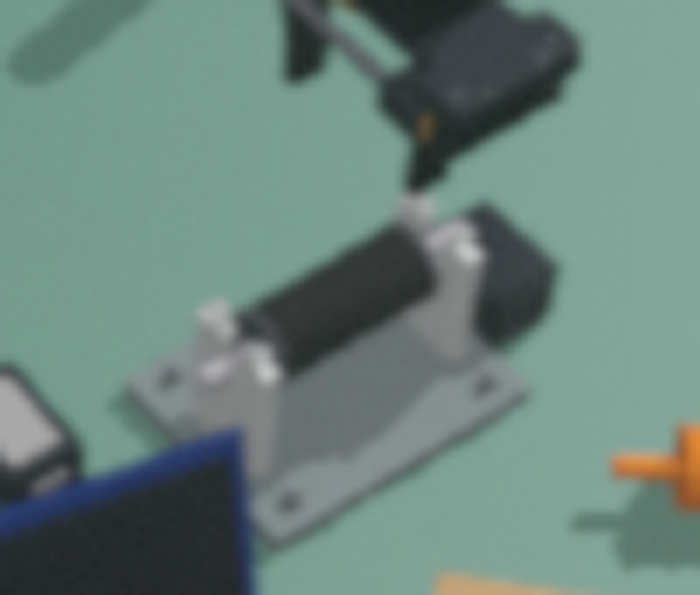

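The roller sits in both cheeks' slots in the scene view, with the sleeve between the cheeks. Moving on to the control box with the fingers closing.

```bash
python3 -m handwheel '[[0,0,0,0,-1.5,2,8],[0,0,1,0,-3,2,6],[0,0,1.2,0,-4.5,2,4],[0,0,1.4,0,-6,0,2],[0,0,1.4,0,-6,0,0],[0,0,1.4,0,-6,0,0],[0,0,1.4,0,-6,0,0],[0,0,1.4,-0.5,-6,0,0],[0,0,1.4,-0.5,-6,0,0],[0,0,1.4,-0.5,-5.5,0,0],[0,0,1.4,0,-4,0,0],[0,0,0,0,-1,0,0]]'
python3 - <<'E'
from h import *
snap('wrist','w10');snap('side','s10');crop('s10',110,220,270,370,4,'c_s10')
o=ctrl.get_obs();print(o['eef_pos'],o['tcp_rot'],o['contact_force'],o['grip_width'])
E
```

```text
time_s: 14.42
eef_pos: [0.4583, -0.2622, 0.256]
tcp_rot: [179.9, 0.1, -88.4]
contact_force: [-0.1, 0.2, -0.2]
grip_width: 0.008
[ 0.45871861 -0.26090042  0.25630966] [ 1.79886586e+02  5.15441697e-02 -8.82973635e+01] [-0.03422003  0.08049481  0.52545217] 0.0037877861556484095
```

View pics/w10.png

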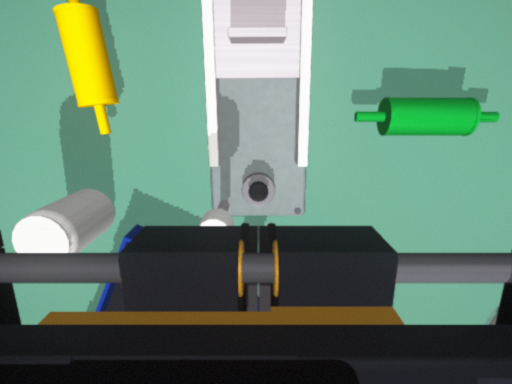

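View pics/c_s10.png

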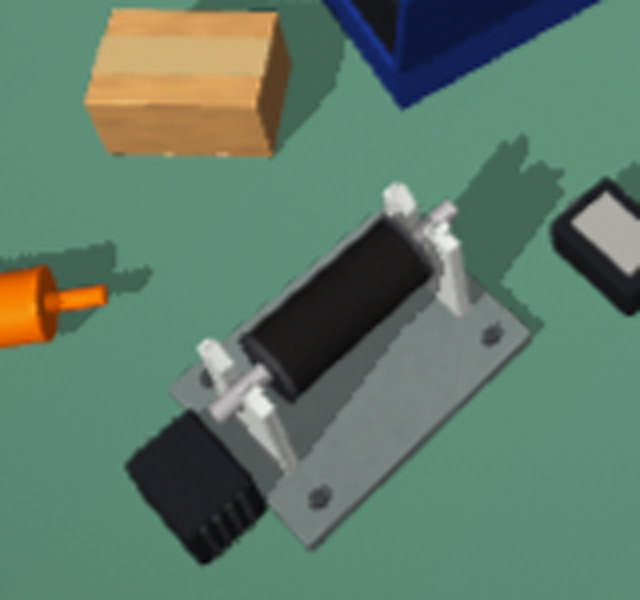

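The side view shows the axle in both slots (tips at crop (452,208) and (213,412)). The wrist view shows the shutter tab at (258,32), stop button (259,190), lamp (216,222). Computing the tab position and roller heights.

Run:
```python
from fit import *
W=load('w10');D10=load('s10');S9=load('sc9');W9=load('w9')
T=atz(W,(258,32),.122);print('tab wrist',T,'stop',atz(W,(258.5,191),.082))
t=tri((W,(258,32)),(D,u((335,62),285,110,7)));print('tab tri',t)
v=np.array([.4593,-.3297]);th=np.radians(1.84);Rm=np.array([[np.cos(th),np.sin(th)],[-np.sin(th),np.cos(th)]])
print('local',Rm@(T[:2]-v),Rm@(t[0][:2]-v),Rm@(atz(W,(258.5,191),.082)[:2]-v))
# rails
for p in [(213.5,165),(303.5,165)]:print('rail end',Rm@(atz(W,p,.09)[:2]-v))
for c in [(.0,-.07,.084),(0,-.07,.122)]:print()
U=lambda x,y:u((x,y),110,220,4)
a,b=U(452,208),U(213,412)
yw=np.radians(-11.3);ax=np.array([-np.sin(yw),np.cos(yw),0])
for s,p in [(-1,a),(1,b)]:
    for z in (.070,.076,.082,.098): 
        # find y offset best along axis
        best=min(((np.linalg.norm(proj(D10,np.array([.4738,.2945,z])+ax*l)-p),l) for l in np.arange(.07,.1,.0005)*s)); print(s,z,np.round(best,4), (proj(D10,np.array([.4738,.2945,z])+ax*best[1])-p).round(1))
```

```text
tab wrist [ 0.4605 -0.3948  0.122 ] stop [ 0.4556 -0.2463  0.082 ]
tab tri (array([ 0.4608, -0.3935,  0.1275]), [0.3, 0.3])
local [-0.0009 -0.0651] [-0.0006 -0.0638] [-0.001   0.0835]
rail end [0.0454 0.0534]
rail end [-0.0477  0.0538]


-1 0.07 [ 0.835  -0.0895] [0.6 0.6]
-1 0.076 [ 0.3093 -0.0875] [-0.2 -0.2]
-1 0.082 [ 1.4605 -0.086 ] [-0.9 -1.1]
-1 0.098 [ 4.6004 -0.0815] [-3.  -3.5]
1 0.07 [2.0191 0.081 ] [1.4 1.4]
1 0.076 [0.7638 0.082 ] [0.5 0.6]
1 0.082 [0.5096 0.0825] [-0.3 -0.4]
1 0.098 [3.9774 0.084 ] [-2.5 -3.1]
```

The roller sits at z≈76 mm at both ends. The tab is at control-local y ≈ -65 mm. I'll go behind it (-y side), descend, and look.

```bash
python3 -m handwheel '[[0,0,0,0,-3,0,0],[0,0,0,0.1,-5,0,0],[0,0,0,0.1,-5,0,0],[0,0,0,0.1,-3.7,-1,0],[0,0,0,0,0,-4,0],[0,0,0,0,0,-4,0],[0,0,0,0,0,-3,0],[0,0,0,0,0,-1.5,0],[0,0,0,0,0,0,0]]'
python3 - <<'E'
from h import *
snap('wrist','w11');snap('side','s11');crop('s11',260,60,370,190,5,'c_s11')
o=ctrl.get_obs();print(o['eef_pos'],o['tcp_rot'],o['contact_force'],o['grip_width'])
E
```

```text
time_s: 15.65
eef_pos: [0.4624, -0.4265, 0.1217]
tcp_rot: [179.9, 0.1, -88.1]
contact_force: [0.4, 0.1, 0.5]
grip_width: 0.006
[ 0.4633952  -0.42759722  0.12375025] [-1.79894832e+02 -9.11743717e-02 -8.81255819e+01] [ 0.38767895 -0.53644157  1.05048881] 0.00412954323505349
```

View pics/c_s11.png

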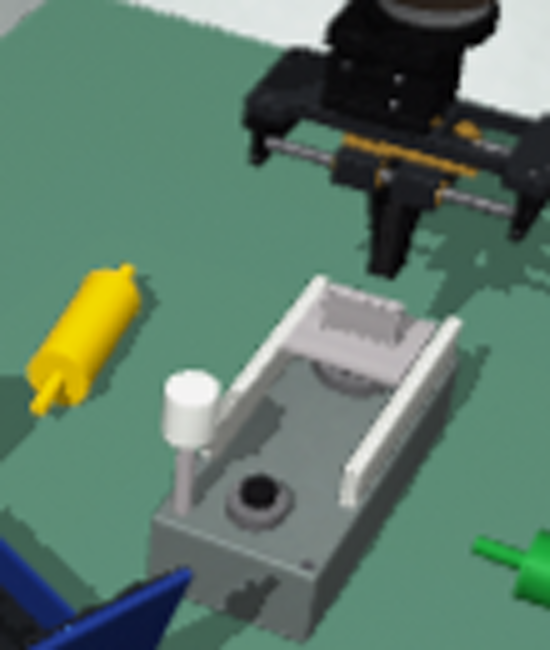

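The fingertips are behind the tab (tip at crop (387,273), tab top at (365,300)). Descending, then pushing +y.

```bash
python3 -m handwheel '[[0,0,0,0,0,-1.2,0],[0,0,0,0,0,-0.8,0],[0,0,0,0,0,0,0]]'; python3 -m handwheel '[[0,0,0,0,0.5,0,0],[0,0,0,0,1,0,0],[0,0,0,0,1,0,0],[0,0,0,0,1,0,0],[0,0,0,0,0,0,0]]'
python3 - <<'E'
from h import *
snap('side','s12');crop('s12',260,60,370,190,5,'c_s12')
o=ctrl.get_obs();print(o['eef_pos'],o['tcp_rot'],o['contact_force'],o['grip_width'])
E
```

```text
time_s: 16.12
eef_pos: [0.4617, -0.4272, 0.1014]
tcp_rot: [179.9, 0.1, -88.2]
contact_force: [0.5, -0.5, -0.6]
grip_width: 0.005
time_s: 16.75
eef_pos: [0.4625, -0.3915, 0.1026]
tcp_rot: [-180.0, 0.0, -88.1]
contact_force: [0.0, 0.5, 0.0]
grip_width: 0.007
[ 0.46268968 -0.39193375  0.10261224] [-1.79956530e+02 -1.59684503e-03 -8.81437305e+01] [-0.72414879 -0.47406282  0.08989043] 0.007493208449714469
```

View pics/c_s12.png

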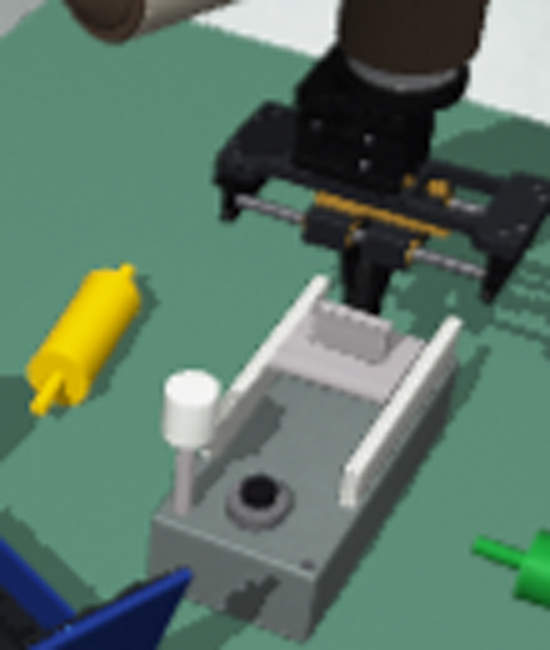

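The shutter is sliding. Continuing toward full open.

```bash
python3 -m handwheel '[[0,0,0,0,0.7,0,0],[0,0,0,-0.05,1,0,0],[0,0,0,-0.05,1,0,0],[0,0,0,-0.05,1,0,0],[0,0,0,-0.05,1,0,0],[0,0,0,0,1,0,0],[0,0,0,0,0.6,0,0],[0,0,0,0,0,0,0]]'; python3 -m handwheel '[[0,0,0,0,0.2,0,0],[0,0,0,0,0,0,0]]'
```

```text
time_s: 17.8
eef_pos: [0.4596, -0.3286, 0.1021]
tcp_rot: [179.9, 0.1, -88.2]
contact_force: [0.3, 0.4, 1.0]
grip_width: 0.006
time_s: 18.05
eef_pos: [0.4599, -0.3274, 0.102]
tcp_rot: [180.0, 0.0, -88.2]
contact_force: [-0.6, -0.4, 0.5]
grip_width: 0.005
```

```bash
python3 -m handwheel '[[0,0,0,0,0.2,0,0],[0,0,0,0,0.1,0,0]]';python3 -m handwheel '[[0,0,0,0,0.15,0,0],[0,0,0,0,0.1,0,0]]'; python3 -m handwheel '[[0,0,0,0,0.15,0,0]]'; python3 -m handwheel '[[0,0,0,0,0,0,0]]'
```

```text
time_s: 18.3
eef_pos: [0.4599, -0.3245, 0.1021]
tcp_rot: [180.0, 0.0, -88.2]
contact_force: [-0.5, -0.8, -1.8]
grip_width: 0.001
time_s: 18.55
eef_pos: [0.46, -0.3242, 0.1022]
tcp_rot: [180.0, -0.2, -88.2]
contact_force: [-1.6, -13.4, -5.3]
grip_width: 0.006
time_s: 18.68
eef_pos: [0.4601, -0.324, 0.1023]
tcp_rot: [180.0, -0.3, -88.1]
contact_force: [-3.5, -19.8, -8.3]
grip_width: 0.007
time_s: 18.8
eef_pos: [0.46, -0.3241, 0.1023]
tcp_rot: [180.0, -0.3, -88.2]
contact_force: [-3.4, -16.6, -6.1]
grip_width: 0.007
```

End stop reached (13–20 N at y=-0.324, as predicted). Backing off and looking at the button.

```bash
python3 -m handwheel '[[0,0,0,0,-0.7,0,0],[0,0,0,0,-1,0,0],[0,0,0,0.05,-1,2,0],[0,0,0,0,0,2,0],[0,0,0,0,0,1,0],[0,0,0,0,0,0,0]]'
python3 - <<'E'
from h import *
snap('wrist','w13');snap('side','s13');crop('s13',260,60,370,190,5,'c_s13')
o=ctrl.get_obs();print(o['eef_pos'],o['tcp_rot'],o['contact_force'],o['grip_width'])
E
```

```text
time_s: 19.55
eef_pos: [0.4613, -0.3475, 0.153]
tcp_rot: [-179.9, -0.0, -88.2]
contact_force: [-0.0, -1.1, -0.0]
grip_width: 0.005
[ 0.46047015 -0.34707478  0.15169983] [ 1.79950502e+02  5.05530351e-02 -8.81826394e+01] [-0.27584995 -0.28504995 -0.18628721] 0.004562153842801536
```

View pics/w13.png

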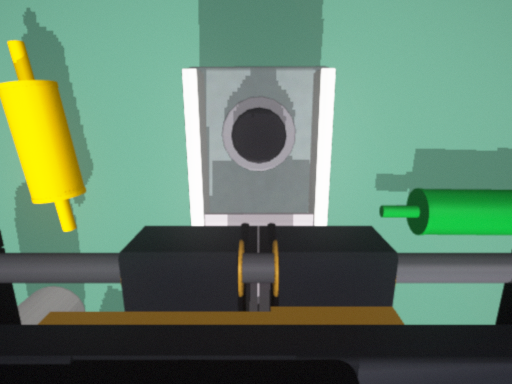

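View pics/c_s13.png

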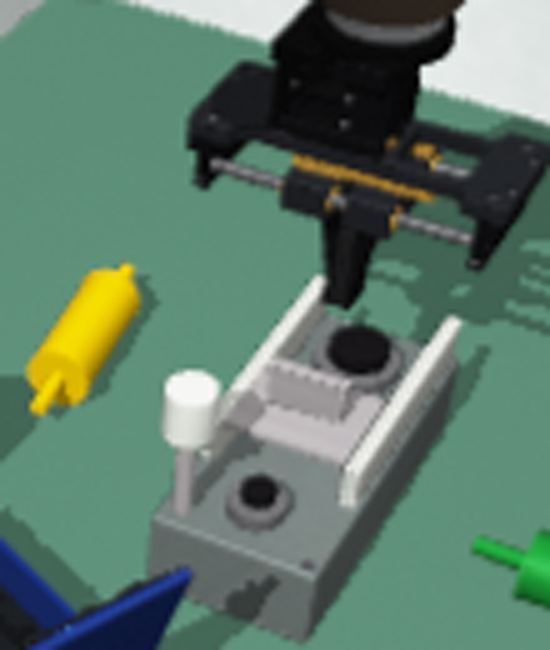

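The shutter is open and the start button uncovered, at wrist (259,135) and side crop (360,349).

Run:
```python
from fit import *
W=load('w13');Q=load('s13')
print(atz(W,(259,135),.084),tri((W,(259,135)),(Q,u((360,349),260,60,5))))
```

```text
[ 0.4613 -0.3998  0.084 ] (array([ 0.4606, -0.3998,  0.0806]), [0.7, 0.7])
```

```bash
python3 -m handwheel '[[0,0,0,0,-2.3,0,0],[0,0,0,0.05,-3,-1,0],[0,0,0,0,0,-2,0],[0,0,0,0,0,-2,0],[0,0,0,0,0,-0.8,0],[0,0,0,0,0,0,0]]'; python3 -m handwheel '[[0,0,0,0,0,-0.4,0],[0,0,0,0,0,-0.4,0],[0,0,0,0,0,0,0]]'
python3 - <<'E'
from h import *
o=ctrl.get_obs();print(o['eef_pos'],o['contact_force'])
E
```

```text
time_s: 20.4
eef_pos: [0.461, -0.4002, 0.0935]
tcp_rot: [179.9, 0.0, -88.2]
contact_force: [-0.1, -0.4, 0.6]
grip_width: 0.003
time_s: 20.78
eef_pos: [0.4612, -0.4004, 0.0863]
tcp_rot: [180.0, 0.0, -88.2]
contact_force: [-0.1, 0.9, 0.1]
grip_width: 0.008
[ 0.46122595 -0.40038681  0.08629572] [-0.05975644  0.94193994  0.06688356]
```

```bash
python3 -m handwheel '[[0,0,0,0,0,-0.3,0],[0,0,0,0,0,-0.3,0],[0,0,0,0,0,0,0]]';python3 -m handwheel '[[0,0,0,0,0,-0.2,0],[0,0,0,0,0,0,0]]';python3 -m handwheel '[[0,0,0,0,0,-0.15,0],[0,0,0,0,0,-0.1,0],[0,0,0,0,0,0,0]]'
```

```text
time_s: 21.15
eef_pos: [0.4616, -0.4007, 0.0807]
tcp_rot: [-180.0, -0.0, -88.2]
contact_force: [0.2, 0.4, 3.2]
grip_width: 0.006
time_s: 21.4
eef_pos: [0.4617, -0.4007, 0.0787]
tcp_rot: [-180.0, -0.0, -88.2]
contact_force: [0.5, -0.2, 3.2]
grip_width: 0.005
time_s: 21.78
eef_pos: [0.4617, -0.4007, 0.0765]
tcp_rot: [-180.0, -0.0, -88.2]
contact_force: [0.1, 0.3, 5.6]
grip_width: 0.005
```

```bash
python3 -m handwheel '[[0,0,0,0,0,-0.1,0],[0,0,0,0,0,-0.1,0],[0,0,0,0,0,0,0]]'; python3 -m handwheel '[[0,0,0,0,0,-0.15,0],[0,0,0,0,0,0,0],[0,0,0,0,0,0,0]]'
```

```text
time_s: 22.15
eef_pos: [0.4617, -0.4008, 0.0763]
tcp_rot: [-180.0, -0.1, -88.1]
contact_force: [-1.6, 2.7, 14.7]
grip_width: 0.007
time_s: 22.52
eef_pos: [0.4617, -0.4008, 0.0761]
tcp_rot: [-179.9, -0.1, -88.1]
contact_force: [-2.8, 4.4, 20.2]
grip_width: 0.004
```

Hard stop at z=0.0762 (20 N, more than the spring's 5 N), so the button is fully down. I'll release straight up, then move clear.

```bash
python3 -m handwheel '[[0,0,0,0,0,0.6,0],[0,0,0,0,0,1,0],[0,0,0,0,0,2,0],[0,0,0,0,0,4,0],[0,0,0,0,0,4,0],[0,0,0,0,0,3,0],[0,0,0,0,-3,2,0],[0,0,0,0,-4,0,0],[0,0,0,-1,-4,0,0],[0,0,0,-1,-3,0,0],[0,0,0,0,0,0,0],[0,0,0,0,0,0,0]]'
python3 - <<'E'
from h import *
snap('scene','sc14');snap('side','s14');snap('wrist','w14');crop('s14',260,60,370,190,5,'c_s14')
o=ctrl.get_obs();print(o['time_s'],o['eef_pos'],o['contact_force'])
E
```

```text
time_s: 24.02
eef_pos: [0.441, -0.5399, 0.2372]
tcp_rot: [179.9, 0.1, -88.2]
contact_force: [0.6, 0.6, 0.0]
grip_width: 0.006
24.175 [ 0.44171679 -0.53953983  0.23839916] [-0.24507475  0.00160527 -0.17961062]
```

View pics/sc14.png

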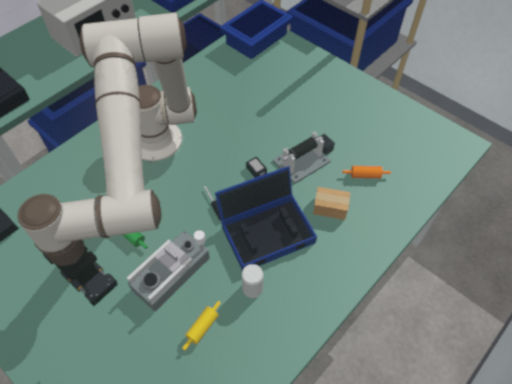

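View pics/s14.png

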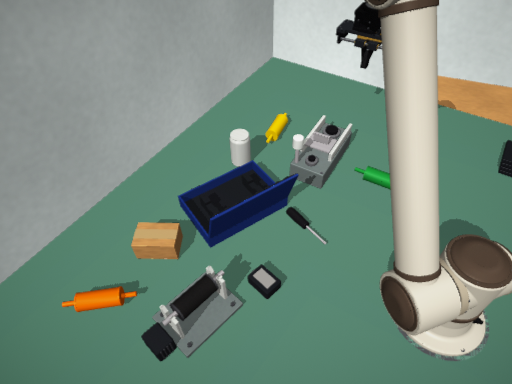

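View pics/c_s14.png

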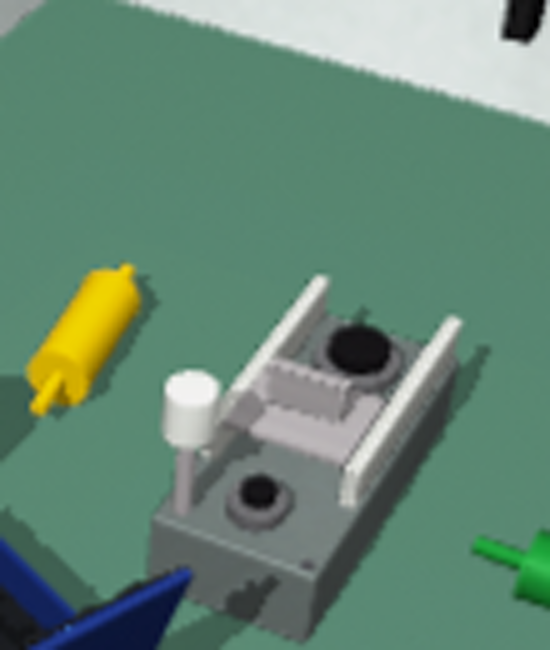

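The final pictures show the roller in both slots (side view (195,297)), the shutter open, and the start button back up at crop (360,349), as before the press. The can, carton, adapter and screwdriver are at the same pixels as at the start, and the arm is clear. Handing in.

```bash
python3 -c "
from station import ctrl
print(ctrl.sign_off())"
```

```text
the job is handed in; nothing more can be done
None
```

The job is done and handed in at about 24 s of the 64 s allowed; `sign_off()` gave no verdict.

- **Roller:** I took the dark roller from the case and lowered it into the stand's slots, where it touched down at the expected height with about 3 N. After release, the side view put both axle ends near 76 mm above the bench, good to about 3 mm.
- **Shutter:** I slid it to its end stop, which showed as a force rise to about 20 N. It was still open in the last pictures.
- **Start button:** I pressed it to its hard stop, about 8 mm down at 20 N. After I lifted off, it was back up in the last side view.
- **Bystanders and stop button:** The carton, can, screwdriver and adapter are where they started in both views. The fingers never went near the stop button.
- **Measurements that disagreed:**
  - The wrist camera read known lengths about 3–5 % short.
  - The wrist camera put the stand's yaw at -11.5°, against -10.8° from the two fixed cameras. I used the wrist value, checked against the slot.
  - My estimate of the button's top height was 80.6 mm against the stated 84 mm.

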